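# Stand the purge-gas cylinder up in its bracket and shut the gate

## Task

Stand the small green gas cylinder up in the grey bench bracket: slide it, still lying down, into the middle of the bay until its flat foot butts against the bracket's back plate, then, with the foot kept on the bench and against the plate, raise the valve end until it stands upright close to the plate. Let go and swing the yellow gate fully shut in front of it. Leave everything else where it is.

Things in the scene. Friction and masses are not known exactly. Their poses are not given: they have to be found in the camera images.
- green_cyl_center (a point): Centre of the green gas cylinder with white band and shoulder (0.45 to 0.8 kg, 195 mm long, 50 mm diameter) lying on the bench: on its axis, half-way along, 25 mm up. x axis from flat foot to valve (up when it stands). The 50 mm body runs 160 mm from the foot, then a 14 mm shoulder and a brass valve 22 mm in diameter. It can roll.
- green_cyl_foot (a point): Centre of the flat foot of the green cylinder, on its axis (25 mm above the bench lying, at bench height standing); same axes as the centre.
- bracket: Fixed grey bracket, no floor (mat only for show). Origin at bench height, mid-bay, on the front face of its back plate; x points out through the plate (bay and opening on the -x side), y sideways, z up. Plate 100 mm high. 60 mm high cheeks at y -80 and +72 mm reach 72 mm in front of it. Hinge post at x -68, y +65 mm, 109 mm high; catch post at x -68, y -79 mm, 96 mm high.
- gate (a joint): Angle (rad) of the yellow gate about the upright hinge at bracket x -68, y +65 mm. 0 = shut, at its end stop, bar across the bay along bracket -y; grows as it opens outward, 1.57 = bar along bracket -x; limit 2.2. Stiff (0.12 N m), stays where left. Bar 133 mm long, 8 mm thick, 88 to 104 mm up; when shut its inner face is 64 mm in front of the plate.
- gate_knob (a point): Middle of the round black upright knob on the gate, 16 mm in diameter, 125 mm from the hinge axis; the knob rises from the bar's top at 104 mm to 150 mm above the bench, this point is at 130 mm.
- grey_cyl_center (a point): Centre of the other gas cylinder, same size, bare aluminium with red band and shoulder, lying on the bench; bystander. x axis from foot to valve.
- spanner_mark (a point): Steel spanner 150 mm long lying on the bench, bystander; point near its middle, x along it.
- dish_mark (a point): Black sorting dish, 70 mm across, 30 mm high, bystander; point on its axis 10 mm up.
- jar_mark (a point): Small amber glass jar, 48 mm across, 70 mm high, bystander; point on its axis 10 mm up.
- tester_mark (a point): Blue and grey hand instrument, 55 x 130 x 52 mm, bystander; point on its middle, 10 mm up.
Things that resemble listed ones, but are neither listed nor needed, are in the scene too. What is shaped like the bracket but purple is not meant.

How it is judged:
By the outcome, as a careful person would: the job done as asked, in the order asked, and still so for the second after the job is handed in, with the robot touching nothing.
It also fails if it takes over 72 s, if anything falls off the work surface, if the arm or the gripper's body presses on something with over 40 N, if the wrist force passes 120 N, or if a joint passes its speed limit or range.

## Robot

A 6-joint arm with a two-finger parallel gripper is mounted at the origin on the work surface. World frame = base frame: x ahead of the robot, y to its left, z up, the work surface at z = 0. Lengths are in m, angles in rad, forces in N, time in s.
With the tool pointing down it reaches from about 0.35 to 0.875 m from the base axis. Payload 15.5 kg.
Tool frame: the origin (TCP) lies at the very end of the fingers, on their centre line; the grasp point (between the pads) lies 19 mm behind it; z points along the fingers, y is the line along which they close (so a half turn about z gives the same grasp; the last joint's range is limited). The gripper opens to 85 mm and grips with 20 to 120 N. Pads are 22 mm wide; open, the fingers measure 114 mm over their backs; the gripper's body (76 mm by 85 mm) begins 54 mm behind the grasp point. The pads swing forward as they close: fully open they stand 13 mm farther back than shut.
Start: joints at [1.024, 0.494, 1.345, -0, 1.302, -0.096], TCP at [0.273, 0.562, 0.231] pointing down, gripper open.
Joint ranges: [-2.91, 2.91], [-0.82, 2.16], [0.22, 2.67], [-1.22, 4.37], [0.12, 2.79], [-3.08, 3.08]. Speed limits (rad/s): [1.89, 1.89, 2.57, 3.01, 3.01, 3.01].

## Interface

Orientations are given as a unit quaternion [x, y, z, w].
In Python, from rig import get_state, get_image, camera_info, close_job, find_in gives the robot as it stands.
- The arm moves only by the shell command python3 -m handwheel 'ROWS' [FORCE]. ROWS is JSON, a list of rows, each a list of 3 entries, a list of its own where there are three numbers: the shift along the tool's x, y, z in m, then the turn about the tool's z in rad, then the finger opening in m, from 0 to 0.0854. A call has exactly 10 rows; each row is the pose to reach, as a shift and turn from the pose commanded when the call began, along the tool's axes at that moment; what a row does not reach only later rows make up. A row lasts 1/8 s, in which the tool goes at most 62.5 mm and 10.7 degrees, less where a joint would pass 70% of its speed; a pose out of reach is approached as far as the arm can. A call with a gripper value outside its range is refused whole. The fingers move at their own pace and stop on an object; FORCE is the grip in N (left out, the last holds). Time passes only in rows, so rows that repeat a pose let the fingers close, or fill a call up. It gives the time, the measured TCP pose, the force, the opening and the grip force at its end, in the units of the state.
- get_state(): the state, without advancing time (a new reading comes with each control period).
- get_image(name): name is "scene" or "top"; returns the picture (480x640x3 uint8, red, green, blue); there is no depth.
- camera_info(name): a dict with "intrinsics" (3x3 intrinsics, pixels), "R" (3x3) and "t" (3): a world point X has camera coordinates R X + t. Camera axes: x right, y down, z forward; pixel columns grow to the right and rows downward; lengths in m; the calibration is good to about 2 mm. A picture is of the moment at which its call begins. camera_info takes no time and is no camera call.
- close_job(): hands the job in; it is judged then, once.
Trained networks look in the newest picture that a camera, given by its name, has taken for a name from the list of things; names that differ only in an ending like _2 or _b are one class to them, and where a whole thing is asked for, a point or a joint stands for the part that bears it (a point fixed in the world has none). Each returns a list of dicts, best first, with "p" (0 to 1); they miss things now and then, are a little off and sometimes report something else, mostly with a low value. They report only what shows in the picture. A call takes as long as a camera call. They do not tell look-alikes from the thing itself.
- find_in(label, camera): "point" ([x, y, z] in m, in world coordinates, good to about 4 mm: the middle of the surface that is visible of it).
The state is a dict: "t": time; "q": joint angles; "dq": joint speeds; "joint_torque": joint torques, N m; "eef_pos": TCP position; "eef_rot": TCP orientation; "wrist_force": force on the tool from outside, world axes, zero at the start; "torque": the same for the moment, N m; "finger_gap": opening from 0.0 (shut) to 1.0 (fully open); "grasp_force": force on a finger pad.
Only numpy, scipy, OpenCV 4.12 (cv2) and the standard library are available. Lean on these libraries where they do the work, as an engineer would, in place of code of your own. Each camera call takes 0.05 s, during which the arm holds its last target. There are 200 camera calls.

## Working session

There is one attempt and no reset: what is moved stays moved. The work goes in short steps, Python scripts to look and compute and a shell command to move; the robot and the scene stay as the last step left them, time stands still between calls to the robot, and variables do not carry over. Pictures are saved under pics/ and viewed, at most 10 in all, crops included, and the job is handed in when it is done.

```bash
ls; mkdir -p pics
python3 - <<'E'
from rig import *
import cv2
for n in("scene","top"):
    cv2.imwrite(f"pics/{n}0.png",get_image(n)[:,:,::-1])
    c=camera_info(n);print(n,c)
s=get_state();print(s)
for l in["green_cyl_center","bracket","gate","gate_knob"]:
    for n in("scene","top"):
        print(l,n,[(d['p'],[round(v,3) for v in d['point']]) for d in find_in(l,n)])
E
```

```text
pics
scene {'intrinsics': array([[573.76093217,   0.        , 319.73628618],
       [  0.        , 573.76093217, 230.1162664 ],
       [  0.        ,   0.        ,   1.        ]]), 'R': array([[-0.35042812,  0.9364679 , -0.01509977],
       [ 0.66741393,  0.23837192, -0.70550512],
       [-0.65708353, -0.25730663, -0.70854395]]), 't': array([ 0.2053132 , -0.26474636,  1.46087581])}
top {'intrinsics': array([[495.86913017,   0.        , 316.33133316],
       [  0.        , 495.86913017, 240.83732104],
       [  0.        ,   0.        ,   1.        ]]), 'R': array([[-0.00513683, -0.99998551,  0.0016102 ],
       [-0.99501055,  0.00495082, -0.0996468 ],
       [ 0.09963739, -0.00211403, -0.99502157]]), 't': array([-0.01122939,  0.52431737,  1.1081556 ])}
{'t': 0.1, 'q': array([ 1.02350041e+00,  4.94147480e-01,  1.34602168e+00, -4.01604907e-05,
        1.30252363e+00, -9.54740638e-02]), 'dq': array([ 1.76546031e-04,  5.45439346e-04,  1.84170336e-04, -1.04387017e-03,
       -2.01617300e-03, -7.26663801e-05]), 'joint_torque': array([ 1.20154462e-03, -8.83582592e+01, -3.84566689e+01, -1.06
[... 209 characters left out ...]
ce': array([-0.35462041,  1.03911781, -0.38937183]), 'torque': array([-0.02799202,  0.00211675,  0.03620205]), 'grasp_force': 0.0, 'finger_gap': 1.003522390684243}
green_cyl_center scene [(0.82, [0.442, 0.219, 0.042])]
green_cyl_center top [(0.56, [0.425, 0.212, 0.044])]
bracket scene [(0.7, [0.247, -0.286, 0.047]), (0.67, [0.492, -0.148, 0.046])]
bracket top [(0.86, [0.474, -0.154, 0.004]), (0.66, [0.236, -0.289, 0.012]), (0.38, [0.787, 0.087, 0.016])]
gate scene [(0.98, [0.565, -0.035, 0.105]), (0.8, [0.23, -0.235, 0.106])]
gate top [(0.77, [0.241, -0.233, 0.103])]
gate_knob scene [(0.74, [0.56, -0.032, 0.101]), (0.65, [0.235, -0.234, 0.107])]
gate_knob top [(0.65, [0.243, -0.234, 0.106])]
```

View pics/scene0.png

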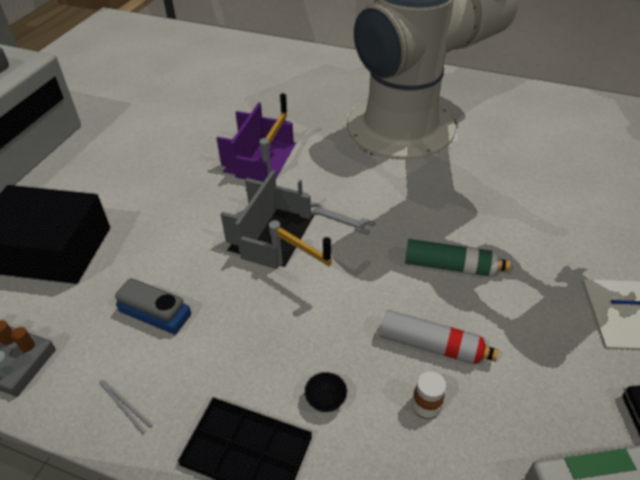

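View pics/top0.png

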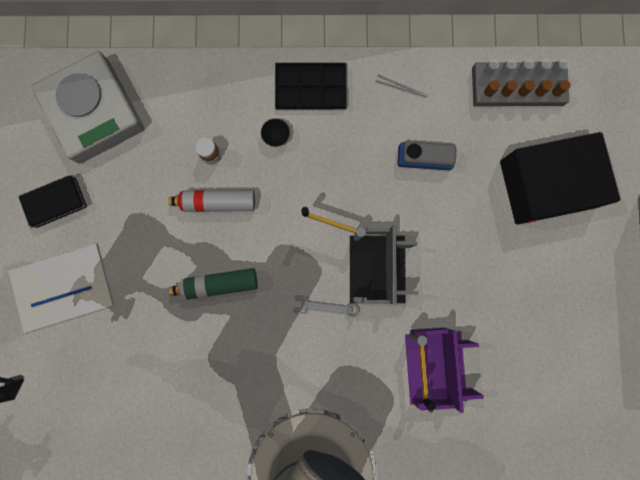

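The candidates in the top view:
- **Brackets:** grey at (375,268) and purple at (437,370). Grey is the one meant.
- **Cylinders:** green with a white band at (218,283) and aluminium with a red band at (215,200). Green is the one meant.

The bay opens to the left (+y world). The hinge is at (360,232) and the gate is open with its knob at (305,211). I'll confirm this in one enlarged crop.

Run:
```python
import cv2
i=cv2.imread("pics/top0.png")[195:320,160:425]
cv2.imwrite("pics/crop1.png",cv2.resize(i,None,fx=3,fy=3,interpolation=cv2.INTER_CUBIC))
```

```text
(no output)
```

View pics/crop1.png

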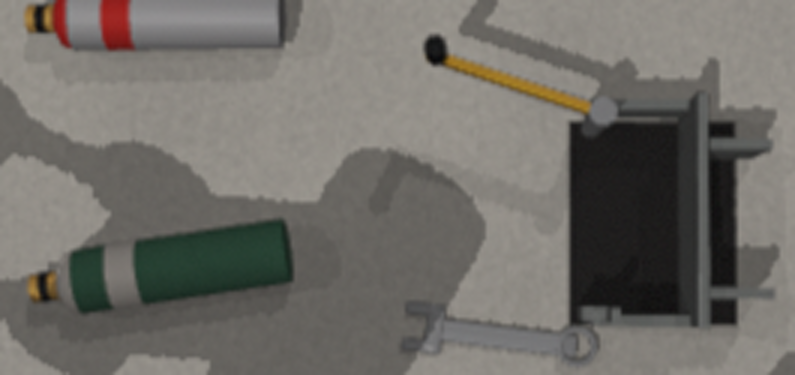

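The crop confirms the grey bracket and the green cylinder with a white band, foot to the right. Crop pixels: hinge top (603,110), catch post top about (600,314), plate top front edge from (694,95) to (703,325), knob (436,47), valve tip (28,288), foot centre about (289,248). I'll turn these into positions.

```bash
cat > h.py <<'E'
import numpy as np
from rig import *
def ray(n,u,v,z):
    c=camera_info(n);R,t=c['R'],c['t']
    d=R.T@np.linalg.solve(c['intrinsics'],[u,v,1]);o=-R.T@t
    return o+d*(z-o[2])/d[2]
def crop(cx,cy,z): return ray("top",160+(cx+.5)/3-.5,195+(cy+.5)/3-.5,z)
def tool(dx,dy):
    "world shift -> tool x,y"
    from scipy.spatial.transform import Rotation as Ro
    return Ro.from_quat(get_state()['eef_rot']).as_matrix().T@np.array([dx,dy,0])
E
python3 - <<'E'
from h import *
np.set_printoptions(precision=4,suppress=True)
for n,a in dict(hinge=(603,110,.109),catch=(600,314,.096),pt1=(694,95,.1),pt2=(703,325,.1),pb1=(680,125,0),pb2=(680,315,0),knob=(436,47,.15),valve=(28,288,.025),foot=(289,249,.025),footc1=(281,220,.025),footc2=(292,280,.025),sp1=(410,310,.005),sp2=(595,340,.005)).items(): print(n,crop(*a))
import cv2
im=cv2.imread("pics/top0.png");h=cv2.cvtColor(im,cv2.COLOR_BGR2HSV)
m=cv2.inRange(h,(60,80,20),(95,255,255));m[:,:165]=0;m[:,265:]=0;m[:260]=0;m[310:]=0
p=cv2.findNonZero(m).reshape(-1,2);w=np.array([ray("top",u,v,.027)[:2] for u,v in p])
c=w.mean(0);_,_,V=np.linalg.svd(w-c);a=V[0]*np.sign(V[0][1]);pr=(w-c)@a
print("green",len(p),c,"axis",a,"ends",c+a*pr.min(),c+a*pr.max(),np.ptp(pr),np.ptp((w-c)@V[1]))
E
```

```text
hinge [ 0.5358 -0.108   0.109 ]
catch [ 0.3921 -0.105   0.096 ]
pt1 [ 0.5473 -0.174   0.1   ]
pt2 [ 0.3841 -0.1771  0.1   ]
pb1 [ 0.5367 -0.178   0.    ]
pb2 [ 0.3893 -0.1752  0.    ]
knob [0.5748 0.0093 0.15  ]
valve [0.4126 0.3206 0.025 ]
foot [0.4409 0.1237 0.025 ]
footc1 [0.4629 0.1299 0.025 ]
footc2 [0.4175 0.1212 0.025 ]
sp1 [0.3943 0.0328 0.005 ]
sp2 [ 0.3707 -0.109   0.005 ]
green 1189 [0.4297 0.1964] axis [-0.1402  0.9901] ends [0.4399 0.1247] [0.417  0.2865] 0.16341428469303207 0.04516226825559231
```

The numbers check out: the posts come out 144 mm apart, the foot to the valve tip is 0.197 m and the knob radius is 0.124 m. The bracket origin is about (0.471,-0.1755) with its x axis along -y world. The gate is at about 1.89 rad. The cylinder foot is at (0.4405,0.124) with axis (-0.142,0.99). I'll go above the grasp point, 150 mm from the foot.

```bash
python3 -m handwheel '[[[-0.05,-0.04,0.02],0.16,0.085],[[-0.1,-0.08,0.04],0.32,0.085],[[-0.15,-0.12,0.06],0.48,0.085],[[-0.2,-0.155,0.08],0.64,0.085],[[-0.24,-0.185,0.1],0.8,0.085],[[-0.258,-0.1965,0.11],0.94,0.085],[[-0.258,-0.1965,0.11],0.977,0.085],[[-0.258,-0.1965,0.11],0.977,0.085],[[-0.258,-0.1965,0.11],0.977,0.085],[[-0.258,-0.1965,0.11],0.977,0.085]]' 25
python3 - <<'E'
from h import *
s=get_state();print(s['q'].round(3),s['eef_pos'])
print(tool(0.419-s['eef_pos'][0],0.2725-s['eef_pos'][1]),tool(.99,.142))
E
```

```text
t: 1.75
eef_pos: [0.419, 0.2736, 0.1216]
eef_rot: [0.654, 0.756, 0.0, 0.0]
wrist_force: [0.6, -0.5, 0.3]
finger_gap: 0.997
grasp_force: 0.0
[0.459 0.469 1.776 0.    0.896 0.315] [0.41896637 0.27356342 0.12156435]
[-1.05722726e-03 -1.19393313e-04 -2.55334198e-07] [-1.60795890e-03  1.00013056e+00  5.25848042e-04]
```

```bash
python3 -m handwheel '[[[-0.001,0,0.04],0,0.085],[[-0.001,0,0.08],0,0.085],[[-0.001,0,0.1],0,0.085],[[-0.001,0,0.114],0,0.085],[[-0.001,0,0.115],0,0.085],[[-0.001,0,0.115],0,0.04],[[-0.001,0,0.115],0,0.04],[[-0.001,0,0.115],0,0.04],[[-0.001,0,0.115],0,0.04],[[-0.001,0,0.115],0,0.04]]' 25
python3 - <<'E'
from h import *
import cv2
for n in("scene","top"):cv2.imwrite(f"pics/{n}1.png",get_image(n)[:,:,::-1])
i=cv2.imread("pics/scene1.png")[180:320,340:540]
cv2.imwrite("pics/c2.png",cv2.resize(i,None,fx=3,fy=3))
E
```

```text
t: 3.0
eef_pos: [0.4197, 0.2721, 0.0071]
eef_rot: [0.655, 0.755, 0.001, 0.0]
wrist_force: [-1.3, 0.2, 7.0]
finger_gap: 0.579
grasp_force: 24.5
```

View pics/c2.png

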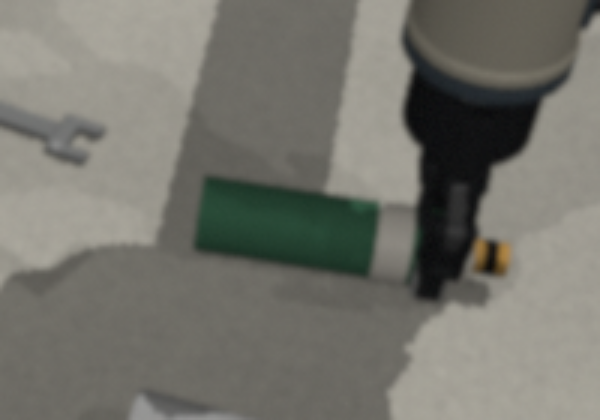

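The cylinder is held just behind its shoulder: the fingers show at crop (445,240), the valve at (490,257) and the foot at (200,213). Next I'll align it with the bay while sliding.

```bash
python3 -m handwheel '[[[-0.008,0.005,0],0.018,0.04],[[-0.016,0.01,0],0.036,0.04],[[-0.024,0.015,0],0.054,0.04],[[-0.032,0.02,0],0.072,0.04],[[-0.04,0.025,0],0.09,0.04],[[-0.048,0.03,0],0.108,0.04],[[-0.056,0.035,0],0.125,0.04],[[-0.062,0.039,0],0.143,0.04],[[-0.067,0.042,0],0.143,0.04],[[-0.067,0.042,0],0.143,0.04]]'
python3 - <<'E'
from h import *
import cv2
im=get_image("top")[:,:,::-1];cv2.imwrite("pics/top2.png",im)
s=get_state();print(s['eef_pos'],tool(1,0),s['q'].round(3))
h=cv2.cvtColor(np.ascontiguousarray(im),cv2.COLOR_BGR2HSV)
m=cv2.inRange(h,(60,80,20),(95,255,255));m[:,:165]=0;m[:,330:]=0;m[:230]=0;m[310:]=0
p=cv2.findNonZero(m).reshape(-1,2);w=np.array([ray("top",u,v,.027)[:2] for u,v in p])
ys=w[:,1];print(len(p),ys.min(),ys.max())
for lo in np.arange(ys.min(),ys.max(),.02):
    k=w[(ys>=lo)&(ys<lo+.02)];print(round(lo,3),k[:,0].min().round(4),k[:,0].max().round(4))
E
```

```text
t: 4.35
eef_pos: [0.4712, 0.2114, 0.0071]
eef_rot: [0.708, 0.707, 0.001, 0.0]
wrist_force: [1.4, -2.8, 7.2]
finger_gap: 0.577
grasp_force: 24.8
[0.47111895 0.2113799  0.0071287 ] [0.00128578 0.99999786 0.00162033] [ 0.306  0.68   1.816 -0.     0.643  0.308]
986 0.06445907302608901 0.17615822502077888
0.064 0.4489 0.4922
0.084 0.449 0.4923
0.104 0.4491 0.4924
0.124 0.4492 0.4925
0.144 0.4493 0.4926
0.164 0.4494 0.4927
```

```bash
python3 -m handwheel '[[[-0.015,0,0],0,0.04],[[-0.04,0,0],0,0.04],[[-0.065,0,0],0,0.04],[[-0.09,0,0],0,0.04],[[-0.115,0,0],0,0.04],[[-0.14,0,0],0,0.04],[[-0.165,0,0],0,0.04],[[-0.19,0,0],0,0.04],[[-0.212,0,0],0,0.04],[[-0.225,0,0],0,0.04]]'; python3 -m handwheel '[[[-0.002,0,0],0,0.04],[[-0.004,0,0],0,0.04],[[-0.006,0,0],0,0.04],[[-0.008,0,0],0,0.04],[[-0.010,0,0],0,0.04],[[-0.011,0,0],0,0.04],[[-0.012,0,0],0,0.04],[[-0.013,0,0],0,0.04],[[-0.014,0,0],0,0.04],[[-0.014,0,0],0,0.04]]'
```

```text
t: 5.65
eef_pos: [0.4707, -0.0142, 0.0071]
eef_rot: [0.708, 0.706, 0.001, 0.001]
wrist_force: [0.3, 6.8, 8.7]
finger_gap: 0.575
grasp_force: 25.8
t: 6.9
eef_pos: [0.4706, -0.0268, 0.0071]
eef_rot: [0.708, 0.707, 0.001, 0.0]
wrist_force: [1.4, 15.5, 10.4]
finger_gap: 0.573
grasp_force: 25.9
```

Run:
```python
from h import *
import cv2
im=get_image("top")[:,:,::-1];sc=get_image("scene")[:,:,::-1]
a=cv2.resize(np.ascontiguousarray(im[205:325,260:420]),None,fx=4,fy=4);b=cv2.resize(np.ascontiguousarray(sc[150:310,210:410]),None,fx=3,fy=3)
cv2.imwrite("pics/c3.png",cv2.resize(np.hstack([a[:480],b[:480]]),None,fx=.64,fy=.64))
s=get_state();print(s['eef_pos'],s['wrist_force'])
```

```text
[ 0.47064294 -0.026761    0.00712333] [ 1.71913233 15.31074046  9.5808667 ]
```

View pics/c3.png

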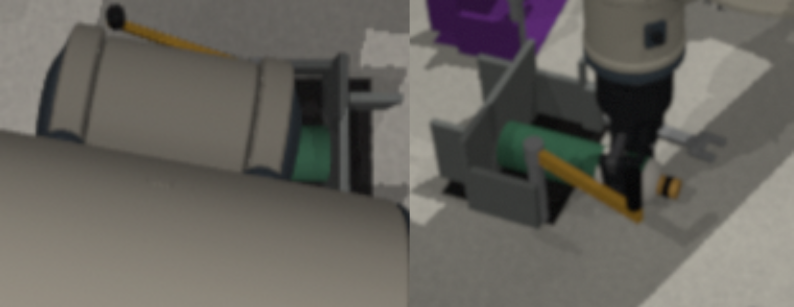

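The foot is at the plate: contact force is about 15 N, and in the left half the green end meets the plate at (330,155). I'll raise the valve end along the ladder arc (L ≈ 149 mm), 30° per call.

```bash
python3 -m handwheel '[[[0.001,0,-0.008],0,0.04],[[0.0015,0,-0.0154],0,0.04],[[0.0015,0,-0.023],0,0.04],[[0.001,0,-0.0304],0,0.04],[[0.0005,0,-0.0377],0,0.04],[[-0.0005,0,-0.0448],0,0.04],[[-0.002,0,-0.0517],0,0.04],[[-0.0037,0,-0.0584],0,0.04],[[-0.006,0,-0.0649],0,0.04],[[-0.0085,0,-0.071],0,0.04]]' 25
python3 - <<'E'
from h import *
import cv2
sc=get_image("scene")[:,:,::-1]
cv2.imwrite("pics/c4.png",cv2.resize(np.ascontiguousarray(sc[130:310,210:430]),None,fx=3,fy=3))
s=get_state();print(s['eef_pos'],s['wrist_force'])
E
```

```text
t: 8.25
eef_pos: [0.4701, -0.0362, 0.0777]
eef_rot: [0.707, 0.707, -0.0, -0.0]
wrist_force: [1.5, -0.1, -5.4]
finger_gap: 0.576
grasp_force: 27.0
[ 0.47042941 -0.0364249   0.07824376] [ 1.12348088 -0.04852466 -3.57821668]
```

View pics/c4.png

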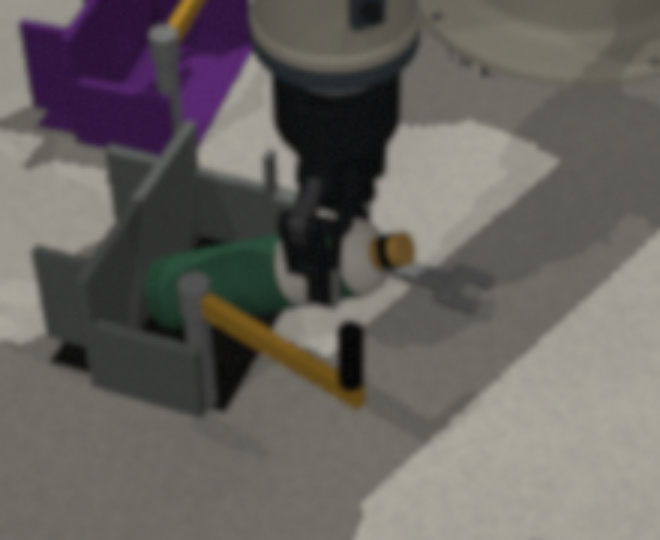

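The cylinder is tilting properly, with its foot end low behind the hinge post and the valve at (390,250). I'll continue with a slightly stronger push to the plate.

```bash
python3 -m handwheel '[[[-0.0026,0,-0.0061],0,0.04],[[-0.0067,0,-0.0118],0,0.04],[[-0.011,0,-0.0172],0,0.04],[[-0.0151,0,-0.0223],0,0.04],[[-0.0194,0,-0.0271],0,0.04],[[-0.0242,0,-0.0314],0,0.04],[[-0.0293,0,-0.0355],0,0.04],[[-0.0347,0,-0.0392],0,0.04],[[-0.0404,0,-0.0426],0,0.04],[[-0.0464,0,-0.0455],0,0.04]]' 25
python3 - <<'E'
from h import *
import cv2
sc=get_image("scene")[:,:,::-1]
cv2.imwrite("pics/c5.png",cv2.resize(np.ascontiguousarray(sc[130:310,210:430]),None,fx=3,fy=3))
s=get_state();print(s['eef_pos'],s['wrist_force'],s['torque'])
E
```

```text
t: 9.55
eef_pos: [0.4701, -0.0828, 0.123]
eef_rot: [0.707, 0.707, -0.0, -0.0]
wrist_force: [-0.1, 0.9, -4.4]
finger_gap: 0.578
grasp_force: 26.7
[ 0.47030611 -0.0834057   0.12324828] [ 0.81275946 -0.45542545 -5.21628645] [ 0.23330161 -0.02421881  0.050145  ]
```

View pics/c5.png

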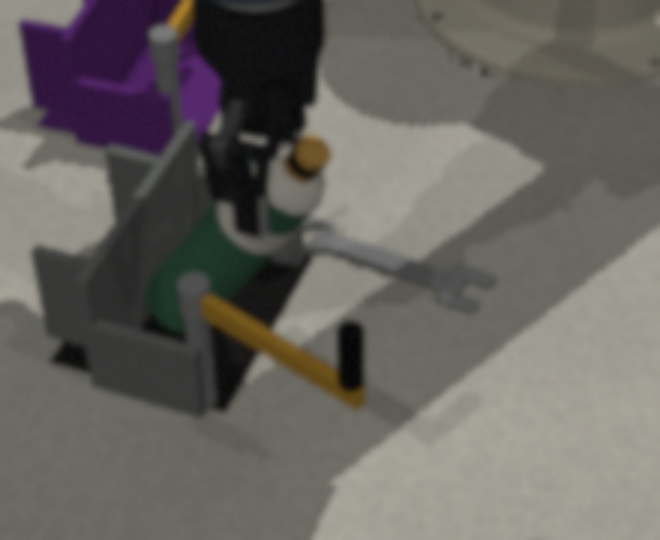

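Run:
```python
from h import *
c=camera_info("scene")
def px(X): v=c['intrinsics']@(c['R']@np.array(X)+c['t']);return (v[:2]/v[2]).round(1)
for zo in(.019,.024):
  for th in(45,50,55,60,65):
    a=np.array([np.cos(np.radians(th)),np.sin(np.radians(th))]);n=np.array([a[1],-a[0]])
    p=np.array([-.0831+.1755,.1231+zo]);f=p-.149*a
    t=p+.046*a; A=f+.025*n;B=f-.025*n; b=p-0.029*a  # band start?
    print(zo,th,"tip",px([.4703,t[0]-.1755,t[1]]),"foot A d,z",A.round(4),"B",B.round(4))
```

```text
0.019 45 tip [314.5 182.7] foot A d,z [0.0047 0.0191] B [-0.0306  0.0544]
0.019 50 tip [312.9 181.2] foot A d,z [0.0158 0.0119] B [-0.0225  0.044 ]
0.019 55 tip [311.3 179.7] foot A d,z [0.0274 0.0057] B [-0.0135  0.0344]
0.019 60 tip [309.5 178.4] foot A d,z [0.0396 0.0006] B [-0.0038  0.0256]
0.019 65 tip [307.6 177.2] foot A d,z [ 0.0521 -0.0035] B [0.0068 0.0176]
0.024 45 tip [314.4 180.5] foot A d,z [0.0047 0.0241] B [-0.0306  0.0594]
0.024 50 tip [312.9 179. ] foot A d,z [0.0158 0.0169] B [-0.0225  0.049 ]
0.024 55 tip [311.2 177.6] foot A d,z [0.0274 0.0107] B [-0.0135  0.0394]
0.024 60 tip [309.4 176.3] foot A d,z [0.0396 0.0056] B [-0.0038  0.0306]
0.024 65 tip [307.6 175.1] foot A d,z [0.0521 0.0015] B [0.0068 0.0226]
```

The wrist carries about the cylinder's full weight, so the foot may have lifted a few mm. I'll probe down gently.

```bash
python3 -m handwheel '[[[0,0,0.0005],0,0.04],[[0,0,0.001],0,0.04],[[0,0,0.0015],0,0.04],[[0,0,0.002],0,0.04],[[0,0,0.0025],0,0.04],[[0,0,0.003],0,0.04],[[0,0,0.0035],0,0.04],[[0,0,0.004],0,0.04],[[0,0,0.004],0,0.04],[[0,0,0.004],0,0.04]]'
python3 - <<'E'
from h import *
import cv2
s=get_state();print(s['eef_pos'],s['wrist_force'],s['torque'])
c=camera_info("scene")
def px(X): v=c['intrinsics']@(c['R']@np.array(X)+c['t']);return v[:2]/v[2]
im=np.ascontiguousarray(get_image("scene")[130:310,210:430,::-1]);S=4
im=cv2.resize(im[20:150,20:170],None,fx=S,fy=S,interpolation=cv2.INTER_CUBIC)
ph=np.linspace(0,2*np.pi,40)
def draw(th,d,z,col):
    # foot centre d,z ; axis tilt th
    a=np.array([0,np.cos(th),np.sin(th)]);n=np.array([0,np.sin(th),-np.cos(th)]);x=np.array([1,0,0])
    f=np.array([.4703,d-.1755,z])
    for L,r in((0,.025),(.16,.025),(.195,.011)):
        q=[((px(f+a*L+r*(np.cos(k)*x+np.sin(k)*n))-[230,150]+.5)*S-.5).round().astype(int) for k in ph]
        cv2.polylines(im,[np.array(q)],True,col,1)
th=np.radians(60);draw(th,.025*np.sin(th),.025*np.cos(th),(0,0,255))
th=np.radians(54);draw(th,.025*np.sin(th),.025*np.cos(th)+.008,(255,255,0))
cv2.imwrite("pics/c6.png",im)
E
```

```text
t: 10.85
eef_pos: [0.4702, -0.082, 0.1194]
eef_rot: [0.708, 0.707, 0.0, 0.0]
wrist_force: [-2.4, 6.8, 13.6]
finger_gap: 0.577
grasp_force: 28.5
[ 0.47024915 -0.08201585  0.11935078] [-2.36820873  6.79518529 13.61292987] [ 1.26606394  0.67138589 -0.12428505]
```

View pics/c6.png

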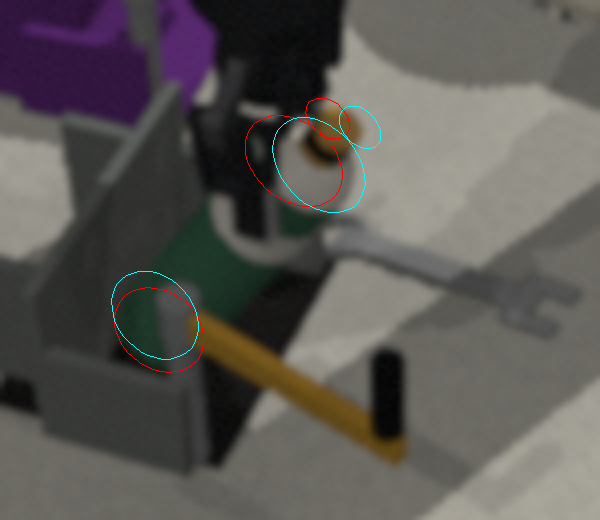

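The foot is now pressed on the bench (13.6 N) and against the plate (6.8 N) at about 58–60° tilt. The outline for 60° on the bench fits best. I'll continue with the same bias.

```bash
python3 -m handwheel '[[[-0.0031,0,-0.0013],0,0.04],[[-0.0062,0,-0.0025],0,0.04],[[-0.0094,0,-0.0036],0,0.04],[[-0.0126,0,-0.0047],0,0.04],[[-0.0159,0,-0.0056],0,0.04],[[-0.0192,0,-0.0064],0,0.04],[[-0.0226,0,-0.0071],0,0.04],[[-0.0261,0,-0.0078],0,0.04],[[-0.0296,0,-0.0083],0,0.04],[[-0.0331,0,-0.0087],0,0.04]]' 25
```

```text
t: 12.15
eef_pos: [0.4701, -0.1158, 0.1275]
eef_rot: [0.707, 0.707, -0.0, 0.0]
wrist_force: [0.1, 2.4, 0.1]
finger_gap: 0.57
grasp_force: 26.3
```

```bash
python3 -m handwheel '[[[-0.0036,0,0.0003],0,0.04],[[-0.0072,0,0.0005],0,0.04],[[-0.0109,0,0.0007],0,0.04],[[-0.0146,0,0.0009],0,0.04],[[-0.0183,0,0.001],0,0.04],[[-0.022,0,0.0011],0,0.04],[[-0.0258,0,0.0014],0,0.04],[[-0.0296,0,0.0018],0,0.04],[[-0.033,0,0.0023],0,0.04],[[-0.0362,0,0.0029],0,0.04]]' 25;  python3 - <<'E'
from h import *
import cv2
c=camera_info("scene")
def px(X): v=c['intrinsics']@(c['R']@np.array(X)+c['t']);return v[:2]/v[2]
im=np.ascontiguousarray(get_image("scene")[130:310,210:430,::-1]);S=4
im=cv2.resize(im[0:150,20:170],None,fx=S,fy=S,interpolation=cv2.INTER_CUBIC)
ph=np.linspace(0,2*np.pi,40)
for L,r in((0,.025),(.16,.025),(.195,.011)):
    q=[((px(np.array([.4703+r*np.cos(k),-.1505+r*np.sin(k),L]))-[230,130]+.5)*S-.5).round().astype(int) for k in ph]
    cv2.polylines(im,[np.array(q)],True,(0,0,255),1)
cv2.imwrite("pics/c7.png",im)
s=get_state();print(s['wrist_force'],s['torque'],s['q'].round(3))
E
```

```text
t: 13.4
eef_pos: [0.4701, -0.1521, 0.1246]
eef_rot: [0.707, 0.707, -0.0, 0.0]
wrist_force: [-0.5, 0.4, 6.9]
finger_gap: 0.568
grasp_force: 25.5
[ 0.02440203 -0.29805595  6.13436406] [0.3706547  0.0456312  0.05022819] [-0.434  0.458  1.787 -0.     0.896 -0.433]
```

View pics/c7.png

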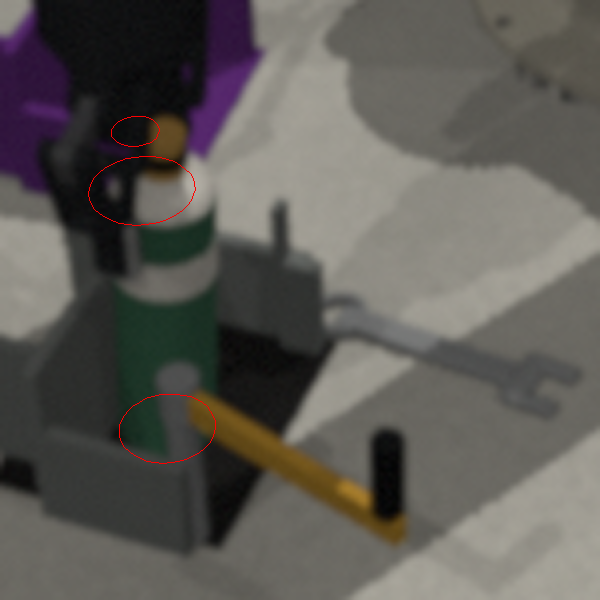

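The foot matches its predicted place, but the top still leans about 15 mm (5°) away from the plate: the valve shows at (167,130) against a predicted (135,131). I'll push the grip further toward the plate.

```bash
python3 -m handwheel '[[[-0.0015,0,0.0001],0,0.04],[[-0.003,0,0.0002],0,0.04],[[-0.0045,0,0.0004],0,0.04],[[-0.006,0,0.0006],0,0.04],[[-0.0075,0,0.0008],0,0.04],[[-0.009,0,0.001],0,0.04],[[-0.0105,0,0.0012],0,0.04],[[-0.0115,0,0.0013],0,0.04],[[-0.0115,0,0.0013],0,0.04],[[-0.0115,0,0.0013],0,0.04]]' 25;  cat > m.py <<'E'
from h import *
import cv2
c=camera_info("scene")
def px(X): v=c['intrinsics']@(c['R']@np.array(X)+c['t']);return v[:2]/v[2]
im=np.ascontiguousarray(get_image("scene")[:,:,::-1]);cv2.imwrite("pics/last.png",im);h=cv2.cvtColor(im,cv2.COLOR_BGR2HSV)
# brass: valve centroid, only above gate
m=cv2.inRange(h,(8,80,50),(28,255,255));m[190:]=0;m[:130]=0;m[:,:240]=0;m[:,300:]=0
k,_,st,ce=cv2.connectedComponentsWithStats(m)
print("brass",[(st[i,4],ce[i].round(1),st[i,:4]) for i in range(1,k) if st[i,4]>8],"upright expects mid",px([.4703,-.1505,.187]).round(1))
g=cv2.inRange(h,(60,70,15),(95,255,255))
for r in(190,195,205,210,215,220):
    x=np.where(g[r,240:320])[0]+240
    print(r,x.min() if len(x) else None,x.max() if len(x) else None)
for z in(.05,.1,.15): # right silhouette of upright cyl
    q=np.array([px([.4703+.025*np.cos(t),-.1505+.025*np.sin(t),z]) for t in np.linspace(0,6.28,90)]);print("exp z",z,q[q[:,0].argmin()].round(1),q[q[:,0].argmax()].round(1))
s=get_state();print(s['wrist_force'],s['torque'],s['eef_pos'])
E
python3 m.py
```

```text
t: 14.7
eef_pos: [0.4698, -0.1628, 0.1232]
eef_rot: [0.708, 0.707, 0.0, -0.0]
wrist_force: [0.0, 7.5, -1.4]
finger_gap: 0.575
grasp_force: 26.0
brass [(np.int32(76), array([265.4, 163. ]), array([262, 158,   8,  11], dtype=int32)), (np.int32(16), array([264.8, 172. ]), array([261, 170,   8,   4], dtype=int32))] upright expects mid [263.7 165.8]
190 260 275
195 None None
205 256 281
210 257 282
215 258 283
220 259 283
exp z 0.05 [257. 220.] [281.9 218.6]
exp z 0.1 [254.7 201.6] [280.3 200.2]
exp z 0.15 [252.1 182. ] [278.6 180.6]
[ 0.38872553  7.00101301 -1.42967289] [ 1.23457934 -0.05300336  0.00880174] [ 0.46978587 -0.16275062  0.12322652]
```

It's upright to within about 1°. I'll release in small steps.

```bash
python3 -m handwheel '[[[0,0,0.0005],0,0.047],[[0,0,0.0005],0,0.049],[[0,0,0.0005],0,0.051],[[0,0,0.0005],0,0.053],[[0,0,0.0005],0,0.056],[[0,0,0.0005],0,0.06],[[0,0,0.0005],0,0.065],[[0,0,0.0005],0,0.072],[[0,0,0.0005],0,0.08],[[0,0,0.0005],0,0.085]]' 25;  python3 m.py
```

```text
t: 16.0
eef_pos: [0.47, -0.1632, 0.1228]
eef_rot: [0.707, 0.707, 0.0, 0.0]
wrist_force: [-0.7, -0.2, 0.5]
finger_gap: 0.993
grasp_force: 0.0
brass [(np.int32(103), array([265.2, 163.4]), array([260, 158,  11,  11], dtype=int32)), (np.int32(20), array([264.9, 172.2]), array([260, 171,  10,   3], dtype=int32))] upright expects mid [263.7 165.8]
190 256 276
195 None None
205 257 281
210 257 282
215 258 283
220 259 283
exp z 0.05 [257. 220.] [281.9 218.6]
exp z 0.1 [254.7 201.6] [280.3 200.2]
exp z 0.15 [252.1 182. ] [278.6 180.6]
[ 0.07018933 -0.57146412  0.22302406] [-0.0066074  -0.01343547 -0.03255098] [ 0.47002863 -0.16320817  0.12278674]
```

It stands free. Next I rise, close the fingers and go to the outer side of the knob.

```bash
python3 -m handwheel '[[[0,0,-0.02],0,0.085],[[0,0,-0.06],0,0.085],[[0,0,-0.1],0,0.085],[[0,0,-0.127],0,0.06],[[0.03,0.027,-0.127],0,0.03],[[0.07,0.063,-0.127],0,0],[[0.11,0.098,-0.127],0,0],[[0.145,0.13,-0.127],0,0],[[0.16,0.143,-0.127],0,0],[[0.16,0.143,-0.127],0,0]]' 25
python3 - <<'E'
from h import *
im=get_image("top");im2=get_image("scene");import cv2
cv2.imwrite("pics/top8.png",im[:,:,::-1]);s=get_state();print(s['eef_pos'],tool(1,0),s['q'].round(2))
for n in("scene","top"):
  for l in("gate_knob","gate"): print(l,n,[(d['p'],np.round(d['point'],3)) for d in find_in(l,n)])
E
```

```text
t: 17.3
eef_pos: [0.6133, -0.0027, 0.2494]
eef_rot: [0.707, 0.707, -0.0, -0.0]
wrist_force: [-0.0, -0.1, -0.8]
finger_gap: -0.003
grasp_force: 0.0
[ 0.61245889 -0.00406572  0.24963496] [ 1.30523060e-03  9.99998868e-01 -7.48805317e-04] [-0.1   0.46  1.35 -0.    1.33 -0.1 ]
gate_knob scene [(0.71, array([ 0.561, -0.032,  0.101])), (0.68, array([ 0.293, -0.232,  0.103]))]
gate scene [(0.6, array([ 0.29 , -0.231,  0.101]))]
gate_knob top [(0.92, array([ 0.244, -0.234,  0.103])), (0.78, array([ 0.567, -0.018,  0.105]))]
gate top [(0.56, array([ 0.242, -0.235,  0.105])), (0.53, array([ 0.565, -0.02 ,  0.099]))]
```

```bash
python3 -m handwheel '[[[0,0,0.03],0,0],[[0,0,0.07],0,0],[[0,0,0.105],0,0],[[0,0,0.123],0,0],[[0,0,0.124],0,0],[[0.003,-0.008,0.124],0,0],[[0.007,-0.016,0.124],0,0],[[0.01,-0.024,0.124],0,0],[[0.014,-0.032,0.124],0,0],[[0.017,-0.04,0.124],0,0]]'
python3 - <<'E'
from h import *
im2=get_image("scene");import cv2
cv2.imwrite("pics/c9.png",cv2.resize(np.ascontiguousarray(im2[140:320,220:440,::-1]),None,fx=3,fy=3))
E
```

```text
t: 18.85
eef_pos: [0.5727, 0.014, 0.126]
eef_rot: [0.707, 0.707, 0.0, 0.0]
wrist_force: [0.7, -0.3, 0.4]
finger_gap: 0.003
grasp_force: 0.5
```

View pics/c9.png

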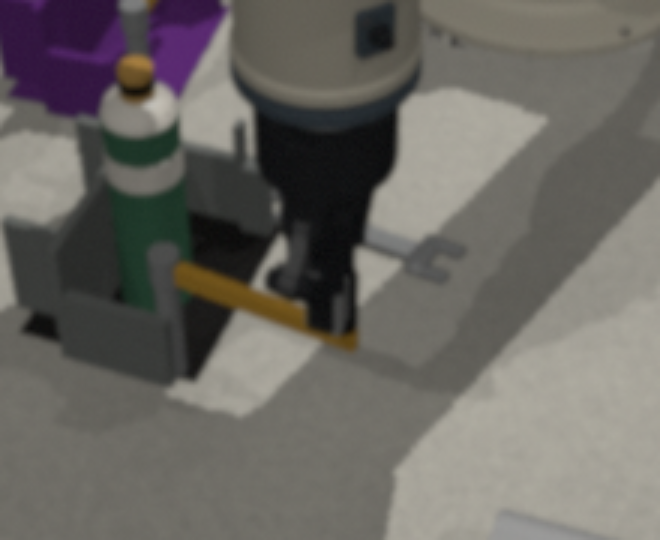

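The cylinder stands upright at crop (145,180). The gate is being pushed inward, its end now at (350,335). I continue along the arc.

```bash
python3 -m handwheel '[[[0.004,-0.019,0],0,0],[[0.005,-0.038,0],0,0],[[0.0037,-0.057,0],0,0],[[-0.0006,-0.075,0],0,0],[[-0.0076,-0.093,0],0,0],[[-0.0173,-0.109,0],0,0],[[-0.0292,-0.124,0],0,0],[[-0.0432,-0.137,0],0,0],[[-0.059,-0.1475,0],0,0],[[-0.076,-0.1555,0],0,0]]'; python3 -m handwheel '[[[-0.004,-0.001,0],0,0],[[-0.008,-0.002,0],0,0],[[-0.012,-0.003,0],0,0],[[-0.016,-0.004,0],0,0],[[-0.019,-0.005,0],0,0],[[-0.021,-0.006,0],0,0],[[-0.023,-0.0065,0],0,0],[[-0.0245,-0.0065,0],0,0],[[-0.026,-0.0065,0],0,0],[[-0.026,-0.0065,0],0,0]]'
```

```text
t: 20.15
eef_pos: [0.4167, -0.0632, 0.1258]
eef_rot: [0.708, 0.707, -0.0, -0.0]
wrist_force: [2.1, 1.2, -0.1]
finger_gap: 0.001
grasp_force: 0.5
t: 21.4
eef_pos: [0.4108, -0.087, 0.1257]
eef_rot: [0.708, 0.707, 0.001, -0.001]
wrist_force: [2.8, 17.4, 3.0]
finger_gap: 0.003
grasp_force: 8.3
```

17 N resistance means the gate is at its end stop. I back away outward and rise, then check.

```bash
python3 -m handwheel '[[[0.01,0,0],0,0],[[0.03,0,0],0,0],[[0.05,0,0],0,0],[[0.06,0,-0.03],0,0],[[0.08,0,-0.07],0,0],[[0.12,0,-0.11],0,0],[[0.16,0,-0.13],0,0],[[0.2,0,-0.13],0,0],[[0.22,0,-0.13],0,0],[[0.22,0,-0.13],0,0]]'
python3 - <<'E'
exec(open("m.py").read())
cv2.imwrite("pics/t9.png",get_image("top")[:,:,::-1])
t=cv2.imread("pics/t9.png");t0=cv2.imread("pics/top0.png");hh=cv2.cvtColor(t,cv2.COLOR_BGR2HSV)
m=cv2.inRange(hh,(15,110,90),(32,255,255));m[:200]=0;m[330:]=0;m[:,:280]=0;m[:,400:]=0
p=cv2.findNonZero(m).reshape(-1,2);W=np.array([ray("top",u,v,.104)[:2] for u,v in p]);
b=W[abs(W[:,1]+.107)<.05];f=np.polyfit(b[:,0],b[:,1],1);print("bar n",len(b),"x",b[:,0].min(),b[:,0].max(),"y",b[:,1].min(),b[:,1].max(),"gate angle",np.arctan(-f[0]))
o=W[abs(W[:,1]+.107)>=.05];print("other yellow",len(o),o.mean(0) if len(o) else "")
for l in("green_cyl_center","gate_knob","spanner_mark","grey_cyl_center"):
  print(l,[(d['p'],np.round(d['point'],3)) for d in find_in(l,"scene")])
# bystanders moved?
print("diff spanner",cv2.absdiff(t,t0)[298:318,292:358].mean())
E
```

```text
t: 22.65
eef_pos: [0.411, 0.1329, 0.2557]
eef_rot: [0.707, 0.708, -0.0, 0.0]
wrist_force: [0.4, 0.4, -0.2]
finger_gap: -0.002
grasp_force: 0.0
brass [(np.int32(85), array([270.9, 134.8]), array([266, 130,  12,  13], dtype=int32)), (np.int32(118), array([264.5, 163.1]), array([259, 158,  12,  11], dtype=int32)), (np.int32(18), array([265.1, 172.1]), array([261, 170,  10,   4], dtype=int32)), (np.int32(11), array([298. , 187.8]), array([296, 186,   4,   4], dtype=int32))] upright expects mid [263.7 165.8]
190 256 276
195 None None
205 257 281
210 257 280
215 258 277
220 259 270
exp z 0.05 [257. 220.] [281.9 218.6]
exp z 0.1 [254.7 201.6] [280.3 200.2]
exp z 0.15 [252.1 182. ] [278.6 180.6]
[-1.05133008  0.43447252  0.30542255] [-0.04509042 -0.00996852  0.006905  ] [0.41104247 0.13207157 0.25567104]
bar n 222 x 0.4201810789568672 0.5242213595150987 y -0.15698898780813508 -0.10329375742074803 gate angle 0.029572992689076566
other yellow 73 [ 0.47589567 -0.16399101]
green_cyl_center [(0.85, array([ 0.494, -0.138,  0.126]))]
gate_knob [(0.86, array([ 0.465, -0.107,  0.1  ])), (0.74, array([ 0.236, -0.232,  0.105])), (0.55, array([ 0.485, -0.142,  0.128]))]
spanner_mark [(0.93, array([ 0.378, -0.024,  0.008])), (0.37, array([ 0.489, -0.141,  0.126]))]
grey_cyl_center [(0.84, array([0.634, 0.225, 0.041]))]
diff spanner 26.94621212121212
```

Run:
```python
from h import *
import cv2
t=cv2.imread("pics/t9.png");hh=cv2.cvtColor(t,cv2.COLOR_BGR2HSV)
m=cv2.inRange(hh,(15,110,90),(32,255,255));m[:200]=0;m[330:]=0;m[:,:280]=0;m[:,400:]=0
p=cv2.findNonZero(m).reshape(-1,2);W=np.array([ray("top",u,v,.104)[:2] for u,v in p]);b=W[(W[:,1]>-.122)]
f=np.polyfit(b[:,0],b[:,1],1);print(len(b),b[:,1].min(),b[:,1].max(),"angle",np.arctan(-f[0]), f)
v=p[W[:,1]<-.13];print("valve top",ray("top",*v.mean(0),.19) if len(v) else "")
# plate direction: grey-plate top edge, spanner edges shift via scene images
a=cv2.imread("pics/scene0.png");z=cv2.imread("pics/last.png")
for n,(r0,r1,c0,c1) in dict(span=(203,235,308,378),grey=(308,368,375,505),dish=(370,415,300,350),tester=(278,335,112,195)).items():
    e=cv2.matchTemplate(z[r0-8:r1+8,c0-8:c1+8],a[r0:r1,c0:c1],cv2.TM_CCOEFF_NORMED);_,q,_,l=cv2.minMaxLoc(e);print(n,round(q,2),l[0]-8,l[1]-8)
```

```text
198 -0.11111681475657564 -0.10329375742074803 angle 0.01579895155682977 [-0.01580027 -0.09972915]
valve top [ 0.47031421 -0.14914188  0.19      ]
span 0.68 0 0
grey 0.95 0 0
dish 1.0 0 0
tester 1.0 0 0
```

```bash
python3 -c "
from rig import close_job
print(close_job())"
```

```text
the job is handed in; nothing more can be done
None
```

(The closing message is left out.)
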